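# Fetch a filing block from the tilt bin at the dental bench

### The arm

A 7-joint arm with a two-finger parallel gripper is mounted at the origin on the work surface. World frame = base frame: x ahead of the robot, y to its left, z up, the work surface at z = 0. Lengths are in m, angles in rad, forces in N, time in s.
With the tool pointing down it reaches from about 0.425 to 0.875 m from the base axis. Payload 4.7 kg.
Tool frame: the origin (TCP) lies at the very end of the fingers, on their centre line; the grasp point (between the pads) lies 19 mm behind it; z points along the fingers, y is the line along which they close (so a half turn about z gives the same grasp; the last joint's range is limited). The gripper opens to 87 mm and grips with 3 to 60 N. Pads are 19 mm wide; open, the fingers measure 117 mm over their backs; the gripper's body (75 mm by 190 mm) begins 51 mm behind the grasp point.
Start: joints at [-1.281, 0.321, -0.07, 1.45, 0.023, 1.371, -0.057], TCP at [0.177, 0.625, 0.223] pointing down, gripper open.
Joint ranges: [-2.86, 2.86], [-0.3, 2.09], [-1.38, 1.24], [0.06, 2.45], [-1.56, 4.7], [0.09, 2.05], [-2.69, 2.69]. Speed limits (rad/s): [2.57, 2.57, 3.14, 3.14, 3.14, 3.14, 3.14].

### API

Orientations are given as a unit quaternion [w, x, y, z].
In Python, from workcell import get_state, get_image, camera_model, finish_job gives the robot as it stands.
- The arm moves only by the shell command python3 -m jog 'ROWS'. ROWS is JSON, a list of rows, each a list of 7 numbers: the shift along the tool's x, y, z scaled (see below), then the turn, a rotation vector about the tool's x, y, z scaled (see below), then the opening, from 0 (shut) to 1 (fully open). In form: [[dx, dy, dz, wx, wy, wz, claw], ...]. A call has 1 to 12 rows; each row shifts and turns the commanded pose from where the row before left it, along the tool's axes as they then stand; what a row does not reach is not made up. The controller multiplies each number of a shift by 0.3 m and each number of a turn by 2 rad. A row lasts 1/10 s, in which the tool goes at most 50 mm and 8.59 degrees, less where a joint would pass 70% of its speed; a pose out of reach is approached as far as the arm can. A call with a number of a shift or a turn outside -1 to 1 is refused whole. A call with a gripper value outside its range is refused whole. The fingers move at their own pace and stop on an object; the grip force is fixed at half the most. Time passes only in rows, so rows that do not move let the fingers close. It gives the time, the measured TCP pose, the force, the opening and the grip force at its end, in the units of the state.
- get_state(): the state, without advancing time (a new reading comes with each control period).
- get_image(name): name is "scene" or "top" or "wrist"; returns the picture (480x640x3 uint8, red, green, blue); there is no depth.
- camera_model(name): a dict with "intrinsics" (3x3 intrinsics, pixels), "dist_coeffs" ([k1, k2, p1, p2, k3] as OpenCV has them; the pictures are not rectified), "R" (3x3) and "t" (3): a world point X has camera coordinates R X + t. Camera axes: x right, y down, z forward; pixel columns grow to the right and rows downward; lengths in m; the calibration is good to about 2 mm. A picture is of the moment at which its call begins: read the wrist's pose just before it. camera_model takes no time and is no camera call; for the wrist camera it gives the pose at the moment of the call.
- finish_job(): hands the job in; it is judged then, once.
The state is a dict: "time_s": time; "qpos": joint angles; "joint_vel": joint speeds; "joint_torque": joint torques, N m; "tool_pos": TCP position; "orientation": TCP orientation; "ft_force": force on the tool from outside, world axes, zero at the start; "torque": the same for the moment, N m; "gripper_width": opening from 0.0 (shut) to 1.0 (fully open); "finger_force": force on a finger pad.
Only numpy, scipy, OpenCV 4.12 (cv2) and the standard library are available. Lean on these libraries where they do the work, as an engineer would, in place of code of your own. Each camera call takes 0.05 s, during which the arm holds its last target. There are 200 camera calls.

### The job

On the left of the bench two small tilt-out bins stand side by side. Swing the wider one forward by its bar handle as far as it goes, take the grooved wooden filing block out of its mouth and lay it on the floor of the white job tray on the right (any way up, not on top of the plaster jaw model in it). Leave the bin swung out.

Things in the scene. Friction and masses are not known exactly. Their poses are not given: they have to be found in the camera images.
- wide_bin (a joint): Tilt of the wider bin (192 mm wide inside; its neighbour 95 mm): 0 shut, 1.05 rad fully out at its stop. Level hinge at the foot of its front panel, 12 mm above the bench. Stiff, smooth, 1 to 3 N at the bar; stays out. Its floor is 30 mm above the hinge; once out, the contents slide into the corner of floor and panel, some 50 mm above the bench, 35 mm outwards of the hinge, open to above.
- wide_bar (a point): Middle of the wide bin's level bar handle: round, 10 mm thick, 90 mm between posts, 163 mm above the bench when shut. Axes turn with the bin; shut, z is up, y along bar and hinge, bin swings out to -x. From here the hinge line is at x +12, z -151 mm, the panel's top edge at x +12, z -26. Rack roof: 138 mm high, front edge 37 mm behind the bar, so fingers can straddle the bar from above.
- block: Pale wooden filing block, 46 mm (y) by 40 (x) by 30 (z), a 14 mm groove along y in its +z face; 40 g; origin at its centre. Starts in the wide bin, under the rack's roof. Once the bin is out it leans with it, y still about level along the hinge, 25 mm or more free beyond each end: can be taken by its ends from straight above. A flat black square plate (34 by 12 mm) shares the bin.
- tray: White open job tray fixed to the bench, 240 mm (x) by 170 (y), 28 high, walls and floor 4 mm. Origin: centre of its underside, on the bench. A plaster jaw model (50 by 56, 25 mm high) stands at its +x end, 78 mm from the centre; the rest is empty.
Things that resemble listed ones, but are neither listed nor needed, are in the scene too. What is shaped like the block but blue is not meant.

How it is judged:
By the outcome, as a careful person would: the job done as asked, in the order asked, and still so for the second after the job is handed in, with the robot touching nothing.
It also fails if it takes over 54 s, if anything falls off the work surface, if the arm or the gripper's body presses on something with over 40 N, if the wrist force passes 120 N, or if a joint passes its speed limit or range.

## Working session

There is one attempt and no reset: what is moved stays moved. The work goes in short steps, Python scripts to look and compute and a shell command to move; the robot and the scene stay as the last step left them, time stands still between calls to the robot, and variables do not carry over. Pictures are saved under pics/ and viewed, at most 12 in all, crops included, and the job is handed in when it is done.

```bash
ls; mkdir -p pics
python3 - <<'E'
from workcell import *
import cv2,numpy as np
s=get_state();print(s)
for n in("scene","top"):
    cv2.imwrite(f"pics/{n}0.png",get_image(n)[:,:,::-1]);m=camera_model(n);print(n,m)
E
```

```text
pics
{'time_s': 0.0, 'qpos': array([-1.2809389 ,  0.32188187, -0.07008634,  1.45169305,  0.02261737,
        1.37078664, -0.0569093 ]), 'joint_vel': array([-0.00112395,  0.001463  ,  0.00049133,  0.00066648, -0.00061701,
        0.00055539,  0.00072943]), 'joint_torque': array([ 1.20067557e-04, -4.91280556e+01, -4.03627893e-01, -3.12526309e+01,
       -6.38738740e-02,  4.40305879e-02,  1.84539495e-04]), 'tool_pos': array([0.17687989, 0.62488774, 0.22141424]), 'orientation': array([-7.92209026e-05,  1.37428995e-01,  9.90511125e-01, -9.87666117e-04]), 'ft_force': array([-0.19166255,  0.44721561,  0.208893  ]), 'torque': array([-0.00398065,  0.00556661, -0.02181247]), 'finger_force': 0.0, 'gripper_width': 1.0000890930706139}
scene {'intrinsics': array([[442.9617242 ,   0.        , 319.63559583],
       [  0.        , 442.9617242 , 243.08039907],
       [  0.        ,   0.        ,   1.        ]]), 'dist_coeffs': array([-0.01567514,  0.        ,  0.        ,  0.        ,  0.        ]), 'R': array([[-0.75944876,  0.65054711,  0.00510351],
       [ 0.38889721,  0.46025948, -0.79807278],
       [-0.52153288, -0.60411064, -0.60253945]]), 't': array([ 0.29738124, -0.16129209,  1.27057313])}
top {'intrinsics': array([[467.97343707,   0.        , 313.65669233],
       [  0.        , 467.97343707, 234.08577193],
       [  0.        ,   0.        ,   1.        ]]), 'dist_coeffs': array([-0.04924596,  0.        ,  0.        ,  0.        ,  0.        ]), 'R': array([[ 0.01891515, -0.99931583,  0.03178175],
       [-0.98888162, -0.02338813, -0.14685414],
       [ 0.14749698, -0.02865062, -0.98864745]]), 't': array([0.09162191, 0.51411246, 0.90768798])}
```

View pics/scene0.png

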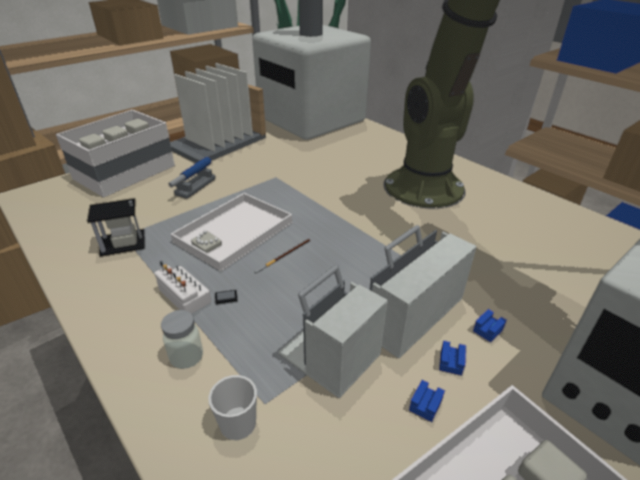

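View pics/top0.png

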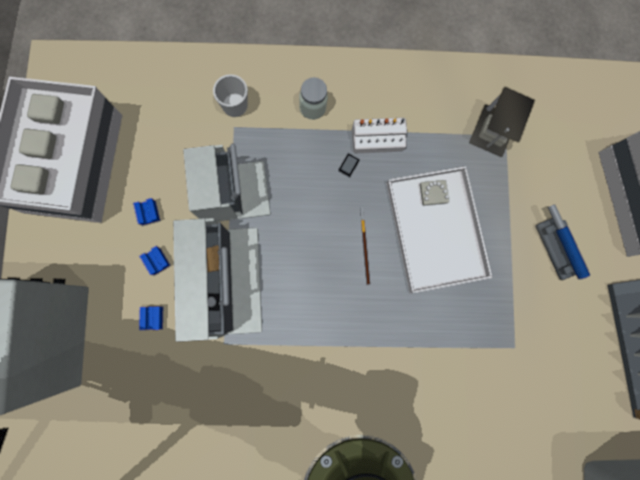

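Candidates for the block: the brown thing in the wide bin's mouth (top 213,258). The blue lookalikes on the bench (147,211), (154,260) and (151,317) are excluded, and the narrow bin's bar (235,178) is not the wide one (223,280). The tray is at (440,230), with the jaw at (434,192). I'll check with a close crop.

```bash
cat > h.py <<'E'
import numpy as np,cv2
from workcell import *
def ray(n,uv,z,m=None):
    "world point at height z seen at pixel uv"
    m=m or camera_model(n)
    p=cv2.undistortPoints(np.array([[uv]],float),m["intrinsics"],m["dist_coeffs"])[0,0]
    d=m["R"].T@np.r_[p,1];c=-m["R"].T@m["t"]
    return c+d*(z-c[2])/d[2]
def proj(n,X,m=None):
    m=m or camera_model(n)
    return cv2.projectPoints(np.atleast_2d(X).astype(float),cv2.Rodrigues(m["R"])[0],m["t"],m["intrinsics"],m["dist_coeffs"])[0][:,0]
E
python3 - <<'E'
import cv2,numpy as np
a=cv2.imread("pics/top0.png")[205:355,160:290];b=cv2.imread("pics/scene0.png")[215:365,360:490]
f=lambda i:cv2.resize(i,None,fx=3,fy=3,interpolation=cv2.INTER_CUBIC)
cv2.imwrite("pics/crop.png",np.hstack([f(a),f(b)]))
E
```

```text
(no output)
```

View pics/crop.png

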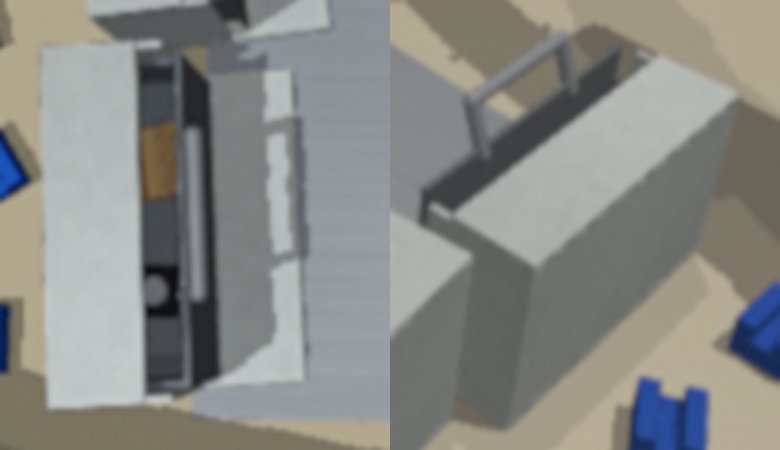

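The brown block (top 213,258) is in the wide bin with the black plate (213,302). The bar runs from (224,247) to (226,305).

Run:
```python
from h import *
z=.165
a=ray("top",(224.3,247.3),z);b=ray("top",(226.3,305),z);print("bar",a,b,np.linalg.norm(a-b),(a+b)/2)
c=ray("scene",(385.7,250),z);d=ray("scene",(417.7,229.5),z);print("scene",c,d,np.linalg.norm(c-d),(c+d)/2)
# roof front edge z .138 : crop (137,45),(145,405)
e=ray("top",(205.7,220),.138);f=ray("top",(208.3,340),.138);print("roof",e,f,np.linalg.norm(e-f))
v=e-f;print("angle x-dir",np.degrees(np.arctan2(v[1],v[0])),np.degrees(np.arctan2(*(a-b)[1::-1])))
T=[ray("top",p,.028) for p in((389,181),(466,168),(490,276),(413,292))]
print("tray",np.array(T),np.mean(T,0));print([np.linalg.norm(T[i]-T[i-1]) for i in range(4)])
print("jaw",ray("top",(434,192),.025))
```

```text
bar [0.46618582 0.26002211 0.165     ] [0.36777592 0.25218399 0.165     ] 0.09872154576043327 [0.41698087 0.25610305 0.165     ]
scene [0.46977546 0.26560039 0.165     ] [0.37914207 0.26183799 0.165     ] 0.0907114519425826 [0.42445876 0.26371919 0.165     ]
roof [0.51790914 0.30008907 0.138     ] [0.30671511 0.28491439 0.138     ] 0.21173849064916067
angle x-dir 4.109746450766546 4.55386162445294
tray [[ 0.62896142 -0.05278831  0.028     ]
 [ 0.66227344 -0.21743738  0.028     ]
 [ 0.43505748 -0.26074967  0.028     ]
 [ 0.399887   -0.10053662  0.028     ]] [ 0.53154484 -0.15787799  0.028     ]
[np.float64(0.23399784029118303), np.float64(0.1679851414576249), np.float64(0.2313072606001807), np.float64(0.16402800387844338)]
jaw [ 0.60887118 -0.14834783  0.025     ]
```

```bash
cat >> h.py <<'E'
from scipy.spatial.transform import Rotation as Ro
def go(P,yaxis=None,lean=0.0,zdir=None):
    "scaled total shift (in present tool axes) to P, and scaled turn vector to reach tool with y=yaxis, z=zdir"
    s=get_state();q=s["orientation"];R=Ro.from_quat([*q[1:],q[0]])
    print("t",round(s["time_s"],2),"pos",s["tool_pos"].round(4),"F",s["ft_force"].round(1),"w",round(s["gripper_width"],3),round(float(s["finger_force"]),1))
    M=R.as_matrix()
    if yaxis is not None:
        z=np.array(zdir if zdir is not None else [0,0,-1.]);z/=np.linalg.norm(z)
        y=np.array(yaxis,float);y-=z*(y@z);y/=np.linalg.norm(y)
        if y@M[:,1]<0 : print("(flipped y)");y=-y
        N=np.c_[np.cross(y,z),y,z]
        print("turn",((R.inv()*Ro.from_matrix(N)).as_rotvec()/2).round(4)); M2=N
        print("shift after turn",(M2.T@(np.array(P)-s["tool_pos"])/.3).round(4))
    print("shift now",(M.T@(np.array(P)-s["tool_pos"])/.3).round(4))
E
python3 -m jog '[[0,0,-0.16,0,0,0,1],[0,0,-0.16,0,0,0,1],[0,0,-0.16,0,0,0,1],[0,0,-0.12,0,0,0,1]]'
python3 -c "
from h import *
go([.43,.2565,.30],[-.075,.997,0])
"
```

```text
time_s: 0.5
tool_pos: [0.177, 0.6255, 0.4058]
orientation: [0.0, 0.137, 0.991, 0.001]
ft_force: [0.0, -0.0, 0.0]
gripper_width: 1.005
finger_force: 0.0
t 0.5 pos [0.177  0.6255 0.4058] F [ 0. -0.  0.] w 1.005 0.0
turn [ 0.0013  0.0002 -0.1755]
shift after turn [-0.7486 -1.2897  0.3525]
shift now [-1.1463 -0.9547  0.35  ]
```

```bash
python3 -m jog '[[-0.1146,-0.0955,0,0,0,0,1],[-0.1146,-0.0955,0,0,0,0,1],[-0.1146,-0.0955,0,0,0,0,1],[-0.1146,-0.0955,0,0,0,0,1],[-0.1146,-0.0955,0,0,0,0,1],[-0.1146,-0.0955,0,0,0,0,1],[-0.1146,-0.0955,0,0,0,0,1],[-0.1146,-0.0955,0,0,0,0,1],[-0.1146,-0.0955,0,0,0,0,1],[-0.1146,-0.0955,0,0,0,0,1]]'
python3 -m jog '[[0,0,0.1,0,0,-0.0585,1],[0,0,0.1,0,0,-0.0585,1],[0,0,0.1,0,0,-0.0585,1],[0,0,0,0,0,0,0.5],[0,0,0,0,0,0,0.5]]'
python3 - <<'E'
from h import *
go([.43,.2565,.20],[-.075,.997,0])
m=camera_model("wrist");cv2.imwrite("pics/w1.png",get_image("wrist")[:,:,::-1])
print(proj("wrist",[[.42,.258,.163],[.465,.2605,.163],[.375,.2545,.163]],m))
print(-m["R"].T@m["t"])
E
```

```text
time_s: 1.5
tool_pos: [0.4304, 0.2543, 0.4023]
orientation: [-0.0, 0.137, 0.991, 0.0]
ft_force: [-0.7, 0.2, 0.1]
gripper_width: 0.998
finger_force: 0.0
time_s: 2.0
tool_pos: [0.4297, 0.2561, 0.3129]
orientation: [-0.0, -0.036, 0.999, -0.0]
ft_force: [-0.1, 1.0, 0.2]
gripper_width: 0.894
finger_force: 0.0
t 2.0 pos [0.4297 0.2561 0.3129] F [-0.1  1.   0.2] w 0.894 0.0
turn [-0.0002 -0.0003 -0.0012]
shift after turn [-0.0012  0.0012  0.3762]
shift now [-0.0014  0.0013  0.3762]
[[326.74158388 209.60623123]
 [325.8133374  253.91013517]
 [326.65684525 161.68910371]]
[0.35287962 0.25049944 0.47524626]
```

View pics/w1.png

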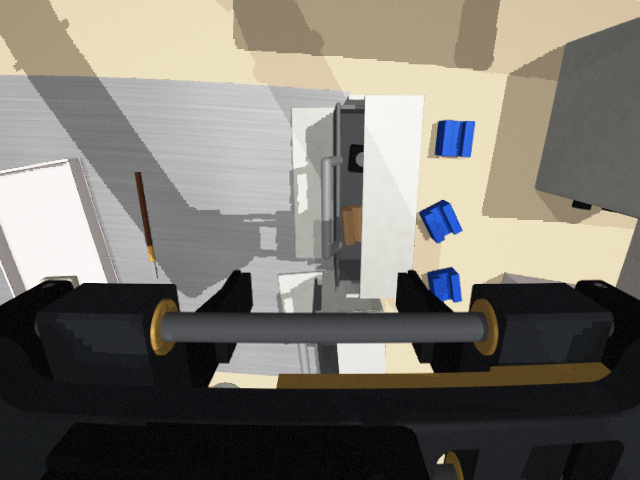

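The wrist view shows the bar at column 327, rows 158–250, which matches the prediction. The fingers straddle it and the roof lies to the right. I'll go down with the opening at 0.3.

```bash
python3 -m jog '[[0,0,0.14,0,0,0,0.3],[0,0,0.13,0,0,0,0.3],[0,0,0.09,0,0,0,0.3],[0,0,0,0,0,0,0.3],[0,0,0.06,0,0,0,0.3],[0,0,0.06,0,0,0,0.3],[0,0,0.063,0,0,0,0.3],[0,0,0,0,0,0,0.3]]'
python3 -m jog '[[0,-0.015,0,0,0,0,0.3],[0,-0.015,0,0,0,0,0.3],[0,-0.032,0.005,0,0,0,0.3],[0,-0.033,0.005,0,0,0,0.3],[0,-0.034,0.009,0,0,0,0.3],[0,-0.034,0.01,0,0,0,0.3]]'
python3 -c "
from h import *
go([.43,.20,.14])
cv2.imwrite('pics/t2.png',get_image('top')[180:360,140:340,::-1].repeat(3,0).repeat(3,1))"
```

```text
time_s: 2.85
tool_pos: [0.43, 0.2564, 0.1503]
orientation: [-0.0, -0.037, 0.999, -0.0]
ft_force: [0.0, -0.6, 0.3]
gripper_width: 0.303
finger_force: 0.0
time_s: 3.45
tool_pos: [0.4338, 0.2063, 0.141]
orientation: [0.0, -0.037, 0.999, 0.0]
ft_force: [1.8, 2.1, -0.5]
gripper_width: 0.3
finger_force: 0.8
t 3.45 pos [0.4338 0.2063 0.141 ] F [ 1.8  2.1 -0.5] w 0.3 0.8
shift now [ 0.0143 -0.02    0.0033]
```

View pics/t2.png

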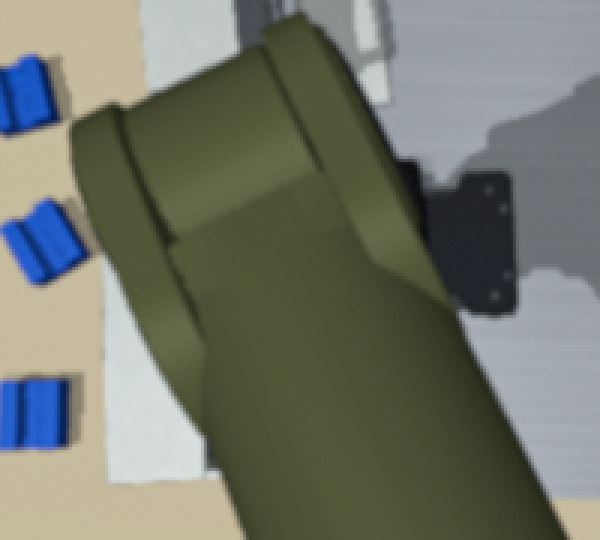

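The arm hides the bin in this view, but the 2 N pull in ft_force matches the bar's stiffness. I'll continue the arc.

```bash
python3 -m jog '[[0.002,-0.032,0.014,0,0,0,0.3],[0,-0.032,0.015,0,0,0,0.3],[0,-0.03,0.018,0,0,0,0.3],[0,-0.03,0.019,0,0,0,0.3],[0,-0.027,0.022,0,0,0,0.3],[0,-0.027,0.023,0,0,0,0.3],[0,-0.024,0.026,0,0,0,0.3],[0,-0.023,0.026,0,0,0,0.3]]'
python3 -m jog '[[0,-0.015,0.021,0,0,0,0.3],[0,-0.015,0.022,0,0,0,0.3],[0,-0.014,0.026,0,0,0,0.3],[0,-0.014,0.024,0,0,0,0.3],[0,0,0,0,0,0,0.3]]'
```

```text
time_s: 4.3
tool_pos: [0.4379, 0.1399, 0.0913]
orientation: [0.0, -0.038, 0.999, 0.0]
ft_force: [0.8, 3.5, -2.2]
gripper_width: 0.301
finger_force: 2.2
time_s: 4.8
tool_pos: [0.4396, 0.1254, 0.0642]
orientation: [0.001, -0.038, 0.999, 0.002]
ft_force: [-0.1, 10.0, -3.2]
gripper_width: 0.297
finger_force: 4.9
```

```bash
python3 -m jog '[[0,-0.01,0.004,0,0,0,0.3],[0,-0.01,0.004,0,0,0,0.3],[0,0,0,0,0,0,0.3]]'
python3 -m jog '[[0,0.03,0,0,0,0,0.3],[0,0.017,0,0,0,0,0.3],[0,0,-0.1,0,0,0,0.3],[0,0,-0.15,0,0,0,0.5],[0,0,-0.15,0,0,0,1],[0,0,-0.15,0,0,0,1],[0,0.15,0,0,0,0,1],[0,0.15,0,0,0,0,1],[0,0.15,0,0,0,0,1],[0,0,0,0,0,0,1]]'
python3 - <<'E'
from h import *
go([.45,.22,.20],[1,.075,0])
m=camera_model("wrist");np.save("m.npy",m,allow_pickle=True)
a=get_image("wrist")[:,:,::-1];b=get_image("scene")[:,:,::-1]
cv2.imwrite("pics/w3.png",a)
cv2.imwrite("pics/s3.png",b)
E
```

```text
time_s: 5.1
tool_pos: [0.4398, 0.1252, 0.0638]
orientation: [0.001, -0.039, 0.999, 0.006]
ft_force: [-4.7, 20.5, 8.8]
gripper_width: 0.304
finger_force: 10.4
time_s: 6.1
tool_pos: [0.4265, 0.2706, 0.2256]
orientation: [-0.001, -0.042, 0.999, -0.0]
ft_force: [-0.6, 0.2, -0.2]
gripper_width: 0.854
finger_force: 0.0
t 6.1 pos [0.4265 0.2706 0.2256] F [-0.6  0.2 -0.2] w 0.854 0.0
(flipped y)
turn [ 5.000e-04 -6.000e-04 -7.811e-01]
shift after turn [ 0.1741 -0.0654  0.0854]
shift now [-0.064  -0.1747  0.0853]
```

View pics/w3.png

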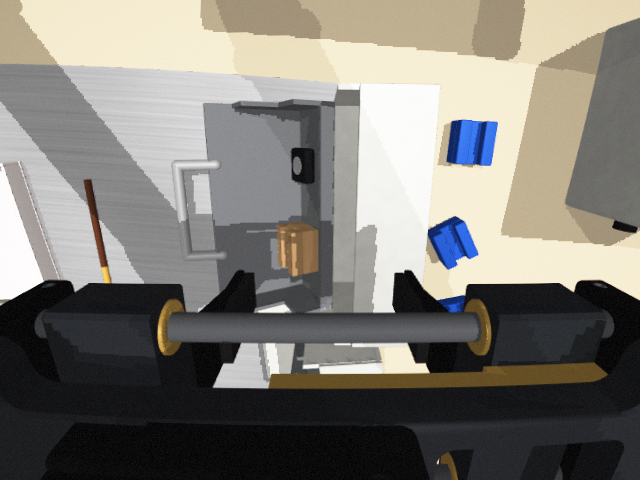

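The bin is fully out at its stop (20 N). The block is at (299,248) with its groove along the hinge, and the plate is well clear at (302,165).

```bash
python3 - <<'E'
from h import *
m=np.load("m.npy",allow_pickle=True).item()
for z in(.054,.065):print(z,ray("",(299,248),z,m))
print("ends z.065",ray("",(296,221),.065,m),ray("",(300,275),.065,m), "roof edge",[ray("",p,.138,m) for p in((358,90),(356,280))],"bar end",[ray("",p,.077,m) for p in((178,164),(188,257))])
u=np.array([.997,.075,0]);o=np.array([.075,-.997,0]);bar=np.array([.419,.2565,0])
print("expected block line (u=30):",bar+o*(-12+30)+u*30)
E
python3 -c "
import cv2
a=cv2.imread('pics/w3.png')[200:300,250:350];b=cv2.imread('pics/s3.png')[215:365,280:480]
cv2.imwrite('pics/c3.png',cv2.hconcat([cv2.resize(a,(400,400),interpolation=2),cv2.resize(b,(400,400))]) )"
```

```text
0.054 [0.46523651 0.2472325  0.054     ]
0.065 [0.46144197 0.24778841 0.065     ]
ends z.065 [0.43320988 0.24299199 0.065     ] [0.49129769 0.25070891 0.065     ] roof edge [array([0.3159887 , 0.28518413, 0.138     ]), array([0.45993457, 0.29970015, 0.138     ])] bar end [array([0.38464672, 0.13061583, 0.077     ]), array([0.47643989, 0.13741881, 0.077     ])]
expected block line (u=30): [ 31.679  -15.4395   0.    ]
```

View pics/c3.png

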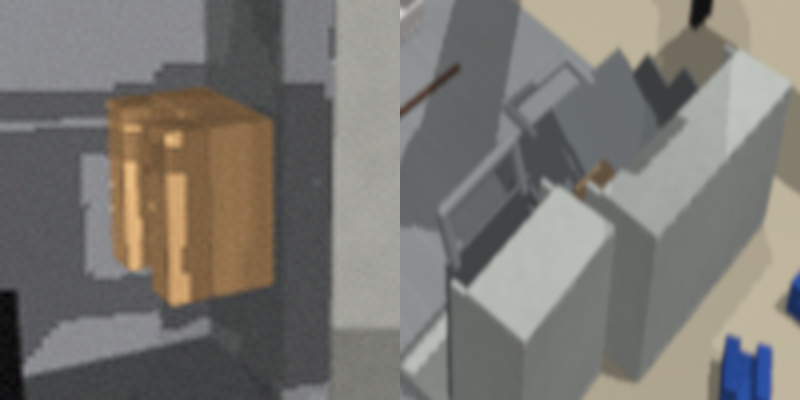

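Run:
```python
from h import *
m=np.load("m.npy",allow_pickle=True).item()
for z in(.07,.079):
    a=ray("",(302.5,231.3),z,m);b=ray("",(302.2,274.8),z,m);print(z,a,b,(a+b)/2,np.linalg.norm(a-b))
n=[ray("top",p,.138) for p in((229,208),(222,146))];print("narrow panel",n)
go([.455,.2425,.2],[1,.075,0],zdir=[-.026,.342,-.94])
```

```text
0.07 [0.44191917 0.25040928 0.07      ] [0.48869165 0.25317428 0.07      ] [0.46530541 0.25179178 0.07      ] 0.046854140794397134
0.079 [0.43931816 0.25079711 0.079     ] [0.48476716 0.25348387 0.079     ] [0.46204266 0.25214049 0.079     ] 0.04552834352698046
narrow panel [array([0.54090388, 0.25929631, 0.138     ]), array([0.65717176, 0.27773058, 0.138     ])]
t 6.2 pos [0.4284 0.2647 0.2257] F [ 0.6 -1.4  0.5] w 0.937 0.0
(flipped y)
turn [-0.138  -0.1389 -0.7759]
shift after turn [ 0.1049 -0.0828  0.0528]
shift now [-0.0827 -0.0803  0.0858]
```

```bash
python3 -m jog '[[0,0,-0.1,0,0,-0.0709,0.74],[0,0,-0.1,0,0,-0.0709,0.74],[0,0,0,0,0,-0.0709,0.74],[0,0,0,0,0,-0.0709,0.74],[0,0,0,0,0,-0.0709,0.74],[0,0,0,0,0,-0.0709,0.74],[0,0,0,0,0,-0.0709,0.74],[0,0,0,0,0,-0.0709,0.74],[0,0,0,0,0,-0.0709,0.74],[0,0,0,0,0,-0.0709,0.74],[0,0,0,0,0,-0.0709,0.74],[0,0,0,0,0,0,0.74]]'
python3 - <<'E'
from h import *
m=np.load("m.npy",allow_pickle=True).item()
print("corner",ray("",(303,200),.030,m))
print(get_state()["qpos"].round(2))
z=np.array([-.0375,.4985,-.866])
go(np.array([.463,.248,.050])+.006*z-.12*z,[-.997,-.075,0],zdir=z)
E
```

```text
time_s: 7.4
tool_pos: [0.4293, 0.2628, 0.2864]
orientation: [0.001, 0.728, -0.685, 0.0]
ft_force: [0.1, -0.4, -0.5]
gripper_width: 0.739
finger_force: 0.0
corner [0.41802526 0.24686995 0.03      ]
[-0.86 -0.02  0.26  1.71  0.01  1.45  2.6 ]
t 7.4 pos [0.4293 0.2628 0.2864] F [ 0.1 -0.4 -0.5] w 0.739 0.0
turn [-0.0017 -0.2624 -0.0069]
shift after turn [ 0.4439 -0.1082  0.2737]
shift now [ 0.2454 -0.1118  0.4593]
```

```bash
python3 -m jog '[[0,0,0,0,-0.0656,0,0.74],[0,0,0,0,-0.0656,0,0.74],[0,0,0,0,-0.0656,0,0.74],[0,0,0,0,-0.0656,0,0.74],[0.111,-0.027,0.068,0,0,0,0.74],[0.111,-0.027,0.068,0,0,0,0.74],[0.111,-0.027,0.068,0,0,0,0.74],[0.111,-0.027,0.068,0,0,0,0.74],[0,0,0,0,0,0,0.74]]'
python3 - <<'E'
from h import *
print(get_state()["qpos"].round(2))
z=np.array([-.0375,.4985,-.866])
m=camera_model("wrist");np.save("m.npy",m,allow_pickle=True);im=get_image("wrist")[:,:,::-1]
go(np.array([.463,.247,.052])+.006*z,[-.997,-.075,0],zdir=z)
cv2.imwrite("pics/w4.png",im)
print(proj("",[[.463,.247,.052]],m), proj("",[get_state()["tool_pos"],get_state()["tool_pos"]+.12*z],m))
E
```

```text
time_s: 8.3
tool_pos: [0.4621, 0.207, 0.1852]
orientation: [0.105, -0.699, 0.701, 0.089]
ft_force: [-1.3, -0.6, -0.1]
gripper_width: 0.744
finger_force: 0.0
[-1.67 -0.3   1.23  1.99  0.05  1.11  2.69]
t 8.35 pos [0.4626 0.2091 0.1874] F [0.1 0.6 0.2] w 0.738 0.0
turn [-0.0273 -0.1232 -0.0315]
shift after turn [ 0.1168 -0.0108  0.4737]
shift now [-0.0024  0.012   0.4879]
[[327.87647008 225.98866675]] [[325.20051728 294.75303504]
 [332.83917196 265.20101904]]
```

View pics/w4.png

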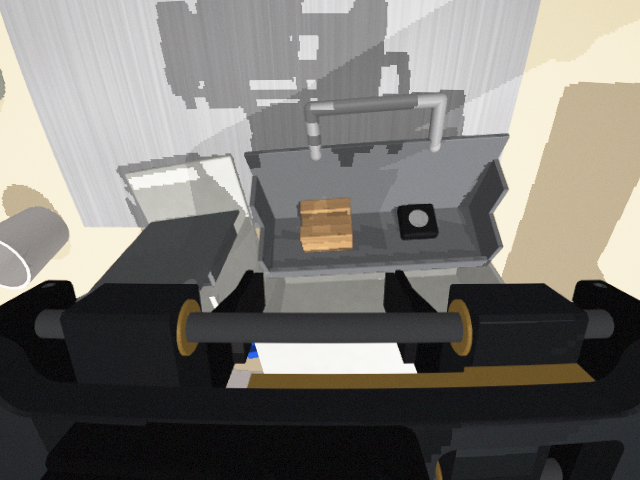

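The block is at (326,224) and my estimate projects to (328,226), so its position is confirmed. However, q2, q3 and q7 are at their limits and the lean is incomplete. I'll use the half-turn equivalent.

```bash
python3 -m jog '[[0,0,-0.1,0,0,0.0714,0.74],[0,0,0,0,0,0.0714,0.74],[0,0,0,0,0,0.0714,0.74],[0,0,0,0,0,0.0714,0.74],[0,0,0,0,0,0.0714,0.74],[0,0,0,0,0,0.0714,0.74],[0,0,0,0,0,0.0714,0.74],[0,0,0,0,0,0.0714,0.74],[0,0,0,0,0,0.0714,0.74],[0,0,0,0,0,0.0714,0.74],[0,0,0,0,0,0.0714,0.74],[0,0,0,0,0,0.0714,0.74]]'
python3 -m jog '[[0,0,0,0,0,0.0714,0.74],[0,0,0,0,0,0.0714,0.74],[0,0,0,0,0,0.0714,0.74],[0,0,0,0,0,0.0714,0.74],[0,0,0,0,0,0.0714,0.74],[0,0,0,0,0,0.0714,0.74],[0,0,0,0,0,0.0714,0.74],[0,0,0,0,0,0.0714,0.74],[0,0,0,0,0,0.0714,0.74],[0,0,0,0,0,0.0714,0.74],[0,0,0,0,0,0,0.74]]'
cat > g.py <<'E'
from h import *
print(get_state()["qpos"].round(2))
z=np.array([-.0375,.4985,-.866])
go(np.array([.463,.247,.052])+(.006-.12)*z,[.997,.075,0],zdir=z)
E
python3 g.py
```

```text
time_s: 9.55
tool_pos: [0.4629, 0.2031, 0.2189]
orientation: [0.005, 0.072, 0.988, 0.14]
ft_force: [-0.7, -1.1, 0.2]
gripper_width: 0.736
finger_force: 0.0
time_s: 10.65
tool_pos: [0.4629, 0.203, 0.2186]
orientation: [-0.088, 0.699, 0.701, 0.109]
ft_force: [-0.3, -0.2, 0.7]
gripper_width: 0.74
finger_force: 0.0
[-1.09 -0.13  0.76  1.94 -0.18  1.18 -0.26]
t 10.65 pos [0.4629 0.203  0.2186] F [-0.3 -0.2  0.7] w 0.74 0.0
turn [ 0.0289  0.1227 -0.0292]
shift after turn [-0.1509  0.0112  0.1742]
shift now [-0.1034  0.0077  0.2061]
```

```bash
python3 -m jog '[[0,0,0,0.0145,0.0614,-0.0146,0.74],[0,0,0,0.0145,0.0614,-0.0146,0.74],[0,0,0,0,0,0,0.74],[-0.05,0.0037,0.058,0,0,0,0.74],[-0.05,0.0037,0.058,0,0,0,0.74],[-0.05,0.0037,0.058,0,0,0,0.74],[0,0,0,0,0,0,0.74]]'
python3 g.py
```

```text
time_s: 11.35
tool_pos: [0.4646, 0.1901, 0.1471]
orientation: [-0.19, 0.657, 0.709, 0.172]
ft_force: [-0.5, 0.1, -0.4]
gripper_width: 0.738
finger_force: 0.0
[-1.03  0.08  1.01  2.04 -0.64  1.18  0.34]
t 11.35 pos [0.4646 0.1901 0.1471] F [-0.5  0.1 -0.4] w 0.738 0.0
turn [-0.0035  0.0028 -0.0001]
shift after turn [ 0.0056  0.0088 -0.0106]
shift now [ 0.0056  0.0088 -0.0107]
```

```bash
python3 -m jog '[[0.0056,0.0088,0.1,0,0,0,0.74],[0,0,0.1,0,0,0,0.74],[0,0,0.08,0,0,0,0.74],[0,0,0,0,0,0,0.74]]'
python3 -m jog '[[0,0,0.04,0,0,0,0.74],[0,0,0.04,0,0,0,0.74],[0,0,0.025,0,0,0,0.74],[0,0,0,0,0,0,0.74]]'
python3 - <<'E'
from h import *
print(get_state()["qpos"].round(2))
z=np.array([-.0375,.4985,-.866])
go(np.array([.463,.247,.052])+.006*z,[.997,.075,0],zdir=z)
a=get_image("scene")[:,:,::-1][200:320,320:480];m=get_image("wrist")[:,:,::-1]
cv2.imwrite("pics/c5.png",cv2.hconcat([cv2.resize(a,(400,300)),cv2.resize(m,(400,300))]))
E
```

```text
time_s: 11.75
tool_pos: [0.4633, 0.2359, 0.0763]
orientation: [-0.191, 0.655, 0.71, 0.172]
ft_force: [-0.4, -0.0, 0.2]
gripper_width: 0.739
finger_force: 0.0
time_s: 12.15
tool_pos: [0.4641, 0.2493, 0.0499]
orientation: [-0.19, 0.657, 0.709, 0.175]
ft_force: [-0.0, -0.4, 0.3]
gripper_width: 0.741
finger_force: 0.0
[-1.01  0.3   0.91  2.11 -0.91  1.05  0.51]
t 12.15 pos [0.4641 0.2493 0.0499] F [-0.  -0.4  0.3] w 0.741 0.0
turn [-0.0015  0.0005  0.0003]
shift after turn [-0.0027 -0.0043  0.0102]
shift now [-0.0027 -0.0043  0.0102]
```

View pics/c5.png

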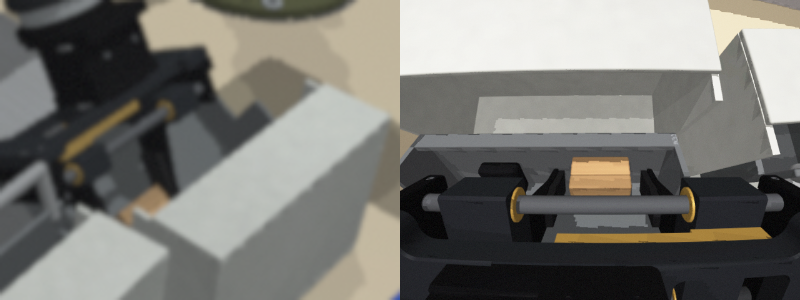

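The block lies between the fingers (wrist half, about (600,175)) with no contact. I'll close and lift.

```bash
python3 -m jog '[[0,0,0.01,0,0,0,0.4],[0,0,0,0,0,0,0.4],[0,0,0,0,0,0,0.4],[0,0,0,0,0,0,0.3],[0,0,0,0,0,0,0.3]]'
python3 -m jog '[[0,0,-0.03,0,0,0,0.3],[0,0,-0.06,0,0,0,0.3],[0,0,-0.1,0,0,0,0.3],[0,0,-0.14,0,0,0,0.3],[0,0,-0.14,0,0,0,0.3],[0,0,-0.14,0,0,0,0.3],[0,0,0,0,0,0,0.3]]'
python3 - <<'E'
from h import *
go([.50,-.15,.20],[1,0.2,0])
E
```

```text
time_s: 12.75
tool_pos: [0.4647, 0.2503, 0.048]
orientation: [-0.19, 0.657, 0.709, 0.175]
ft_force: [-1.1, -0.0, 0.5]
gripper_width: 0.523
finger_force: 30.0
time_s: 13.45
tool_pos: [0.476, 0.1556, 0.212]
orientation: [-0.188, 0.658, 0.707, 0.18]
ft_force: [0.7, 0.2, -0.6]
gripper_width: 0.526
finger_force: 30.0
t 13.45 pos [0.476  0.1556 0.212 ] F [ 0.7  0.2 -0.6] w 0.526 30.0
turn [ 0.0209 -0.2626 -0.0612]
shift after turn [-1.0145 -0.1214  0.0401]
shift now [-0.9036  0.0083 -0.4787]
```

```bash
python3 -m jog '[[0,0,0,0,-0.0656,-0.006,0.3],[0,0,0,0,-0.0656,-0.006,0.3],[0,0,0,0,-0.0656,-0.006,0.3],[0,0,0,0,-0.0656,-0.006,0.3],[0,0,0,0,-0.0656,-0.006,0.3],[0,0,0,0,-0.0656,-0.006,0.3],[0,0,0,0,-0.0656,-0.006,0.3],[0,0,0,0,-0.0656,-0.006,0.3],[0,0,0,0,0,0,0.3]]'
cat > p.py <<'E'
from h import *
print(get_state()["qpos"].round(2))
z=np.array([.203*.5,-.979*.5,-.866])
go([.497,-.165,.10],[.979,.203,0],zdir=z)
E
python3 p.py
```

```text
time_s: 14.35
tool_pos: [0.4696, 0.1635, 0.2036]
orientation: [0.199, 0.619, 0.74, -0.171]
ft_force: [-0.6, 0.1, -1.0]
gripper_width: 0.524
finger_force: 30.0
[-1.32  0.2   0.68  1.79  0.35  1.45 -0.54]
t 14.35 pos [0.4696 0.1635 0.2036] F [-0.6  0.1 -1. ] w 0.524 30.0
turn [-0.0095  0.0038 -0.0107]
shift after turn [-0.772  -0.1329  0.8445]
shift now [-0.768  -0.1004  0.8526]
```

```bash
python3 -m jog '[[-0.096,-0.0126,0.1066,0,0,0,0.3],[-0.096,-0.0126,0.1066,0,0,0,0.3],[-0.096,-0.0126,0.1066,0,0,0,0.3],[-0.096,-0.0126,0.1066,0,0,0,0.3],[-0.096,-0.0126,0.1066,0,0,0,0.3],[-0.096,-0.0126,0.1066,0,0,0,0.3],[-0.096,-0.0126,0.1066,0,0,0,0.3],[-0.096,-0.0126,0.1066,-0.0095,0.0038,-0.0107,0.3],[0,0,0,0,0,0,0.3]]'
sed -i 's/.10\],\[/.018],[/' p.py; python3 p.py
```

```text
time_s: 15.25
tool_pos: [0.492, -0.1771, 0.1002]
orientation: [0.198, 0.619, 0.743, -0.163]
ft_force: [-0.6, 0.5, -0.7]
gripper_width: 0.529
finger_force: 30.0
[-0.97  0.1   0.95  2.13  0.54  0.94 -0.16]
t 15.25 pos [ 0.492  -0.1771  0.1002] F [-0.6  0.5 -0.7] w 0.529 30.0
turn [-0.0042 -0.0029 -0.0102]
shift after turn [0.1682 0.0244 0.2193]
shift now [0.1674 0.0228 0.2201]
```

```bash
python3 -m jog '[[0.05,0.007,0.065,0,0,-0.01,0.3],[0.05,0.007,0.065,0,0,0,0.3],[0.04,0.007,0.05,0,0,0,0.3],[0.02,0,0.03,0,0,0,0.3],[0,0,0,0,0,0,0.3]]'
python3 p.py
python3 - <<'E'
from h import *
a=get_image("scene")[:,:,::-1][160:280,150:310];m=get_image("wrist")[:,:,::-1]
cv2.imwrite("pics/c6.png",cv2.hconcat([cv2.resize(a,(400,300)),cv2.resize(m,(400,300))]))
E
```

```text
time_s: 15.75
tool_pos: [0.4992, -0.1584, 0.0221]
orientation: [0.198, 0.607, 0.752, -0.164]
ft_force: [0.0, -0.0, -0.9]
gripper_width: 0.526
finger_force: 30.0
[-0.91  0.31  0.89  2.17  0.41  0.74 -0.14]
t 15.75 pos [ 0.4992 -0.1584  0.0221] F [ 0.  -0.  -0.9] w 0.526 30.0
turn [-0.0012 -0.0021  0.0048]
shift after turn [-0.0104 -0.0118  0.0219]
shift now [-0.0104 -0.0118  0.0219]
```

View pics/c6.png

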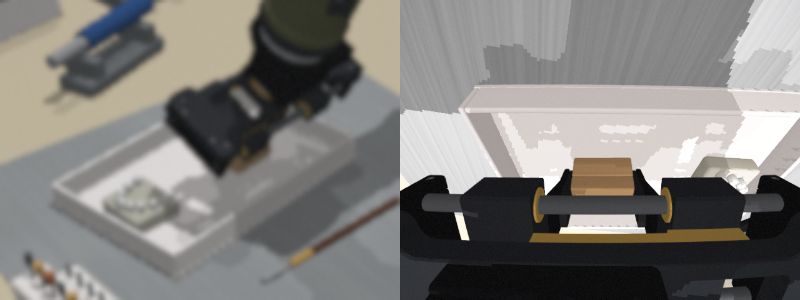

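The block is over the empty part of the tray, clear of the jaw. I'll lower it in small steps until contact.

```bash
python3 -m jog '[[0.005,0,0.0087,0,0,0,0.3],[0.003,0,0.006,0,0,0,0.3],[0,0,0,0,0,0,0.3]]'; python3 -m jog '[[0.0035,0,0.006,0,0,0,0.3],[0,0,0,0,0,0,0.3]]'
```

```text
time_s: 16.15
tool_pos: [0.5006, -0.1576, 0.0179]
orientation: [0.198, 0.606, 0.753, -0.163]
ft_force: [0.2, 0.4, -0.5]
gripper_width: 0.522
finger_force: 30.0
time_s: 16.35
tool_pos: [0.5004, -0.1577, 0.0156]
orientation: [0.198, 0.606, 0.753, -0.163]
ft_force: [0.5, 0.0, -1.0]
gripper_width: 0.526
finger_force: 30.0
```

```bash
python3 -m jog '[[0.0035,0,0.006,0,0,0,0.3],[0,0,0,0,0,0,0.3]]';python3 -m jog '[[0.003,0,0.005,0,0,0,0.3],[0,0,0,0,0,0,0.3]]'
```

```text
time_s: 16.55
tool_pos: [0.5003, -0.1577, 0.0134]
orientation: [0.198, 0.606, 0.753, -0.163]
ft_force: [-0.1, -0.7, -1.2]
gripper_width: 0.522
finger_force: 30.0
time_s: 16.75
tool_pos: [0.5006, -0.1577, 0.012]
orientation: [0.198, 0.606, 0.753, -0.164]
ft_force: [-1.1, 1.5, 3.1]
gripper_width: 0.527
finger_force: 30.0
```

Contact at 3 N. I'll release, withdraw along the tool axis, and look.

```bash
python3 -m jog '[[-0.001,0,-0.002,0,0,0,0.74],[0,0,0,0,0,0,0.74],[0,0,0,0,0,0,0.74],[0,0,-0.04,0,0,0,0.74],[0,0,-0.08,0,0,0,0.74],[0,0,-0.12,0,0,0,0.74],[0,0,-0.16,0,0,0,0.74],[0,0,-0.16,0,0,0,0.74],[0,0,-0.16,0,0,0,0.74],[-0.08,0,-0.13,0,0,0,0.74],[0,0,0,0,0,0,0.74],[0,0,0,0,0,0,0.74]]'
python3 - <<'E'
from h import *
a=get_image("scene")[:,:,::-1][170:320,140:480];m=get_image("top")[:,:,::-1][150:350,160:500]
cv2.imwrite("pics/c7.png",cv2.vconcat([cv2.resize(a,(560,247)),cv2.resize(m,(560,329))]))
E
```

```text
time_s: 17.95
tool_pos: [0.4797, -0.0536, 0.2462]
orientation: [0.198, 0.606, 0.753, -0.162]
ft_force: [0.0, 0.5, -0.2]
gripper_width: 0.741
finger_force: 0.0
```

View pics/c7.png

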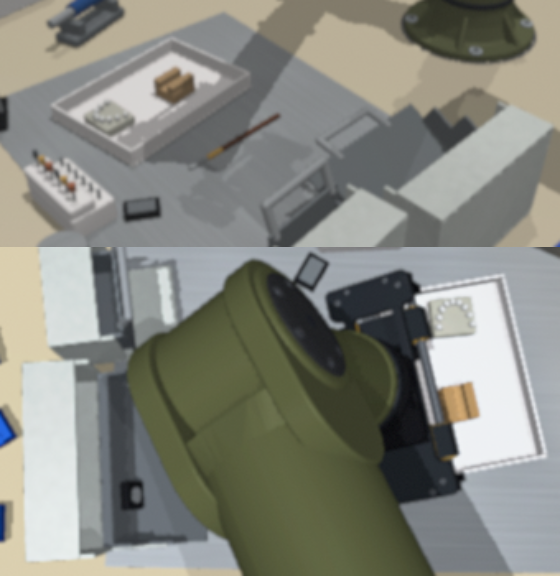

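The block lies flat, groove up, on the tray floor (scene (174,85)) and clear of the jaw. The wide bin is still out, the plate is still in it, and the narrow bin hasn't moved. Handing in.

```bash
python3 -c "from workcell import *;print(finish_job())"
```

```text
the job is handed in; nothing more can be done
None
```

The job is handed in at about 18 s of the 54 s allowed: the wide bin is swung out to its stop and left there, and the filing block lies flat, groove up, on the tray floor clear of the jaw model.

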